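# Pack the ink pot carrier and latch its gate

## Task

Get the ink carrier ready to go: take the squeegee out of it and lay it flat in its tray, stand every ink pot that is on the bench upright in the carrier, and give each pot the lid of its own colour, seated fully and level. Only then push the carrier's end gate shut until its latch snaps in behind the strike; leave a lid whose pot is missing where it lies, and do not disturb the other things on the bench.

Things in the scene. Friction and masses are not known exactly. Their poses are not given: they have to be found in the camera images.
- pot_orange: orange plastic ink pot, empty and clean: an open round pot, outside diameter 64 mm, 80 mm tall, wall about 4 mm, mouth about 54 mm wide, about 0.15 to 0.31 kg. Origin: centre of its underside, z up through the mouth. It may be absent (None).
- pot_blue: blue plastic ink pot, empty and clean: an open round pot, outside diameter 64 mm, 80 mm tall, wall about 4 mm, mouth about 54 mm wide, about 0.15 to 0.31 kg. Origin: centre of its underside, z up through the mouth. It may be absent (None).
- pot_yellow: yellow plastic ink pot, empty and clean: an open round pot, outside diameter 64 mm, 80 mm tall, wall about 4 mm, mouth about 54 mm wide, about 0.15 to 0.31 kg. Origin: centre of its underside, z up through the mouth. It may be absent (None).
- lid_orange: orange lid, 60 g: disc 62 mm across, 6 mm thick, with a round knob (22 mm across, 26 mm tall) upright on its middle and below it a tapered plug 8 mm deep (38 mm across at its foot, 49 mm at the disc) that drops into the pot's mouth with play. Origin: centre of the plug's foot, z up: disc z = 8 to 14 mm, knob top 40 mm. Lies on the bench knob up. Seated: origin 72 mm above the pot's.
- lid_blue: blue lid, 60 g: disc 62 mm across, 6 mm thick, with a round knob (22 mm across, 26 mm tall) upright on its middle and below it a tapered plug 8 mm deep (38 mm across at its foot, 49 mm at the disc) that drops into the pot's mouth with play. Origin: centre of the plug's foot, z up: disc z = 8 to 14 mm, knob top 40 mm. Lies on the bench knob up. Seated: origin 72 mm above the pot's.
- lid_yellow: yellow lid, 60 g: disc 62 mm across, 6 mm thick, with a round knob (22 mm across, 26 mm tall) upright on its middle and below it a tapered plug 8 mm deep (38 mm across at its foot, 49 mm at the disc) that drops into the pot's mouth with play. Origin: centre of the plug's foot, z up: disc z = 8 to 14 mm, knob top 40 mm. Lies on the bench knob up. Seated: origin 72 mm above the pot's.
- squeegee: squeegee lying flat: wooden handle 150 mm long (its y), 36 mm wide (x from -18 to 18 mm), 34 mm tall, with a thin black rubber blade 7 mm thick that sticks out along the foot of one side (x from 18 to 40 mm). 0.18 kg. Origin: centre of the handle's underside. At the start it lies in the carrier.
- tray: aluminium squeegee tray fixed to the bench near the robot, open on top, 98 mm (x) by 196 mm (y) outside, walls 5 mm thick and 16 mm high, floor 5 mm thick. Origin: centre of its underside.
- carrier: green steel trough fixed to the bench, open on top; inside x -67 to 67 mm, y -140 to 140 mm; floor 6 mm thick, walls 60 mm high, 5 mm thick, on three sides; the gate closes the +y end. Origin: centre of its underside. Takes three pots in a row, at y about -92, 0, 92 mm. A fixed upright strike pin (8 mm thick, 30 to 68 mm high) at x -63, y 156 mm catches the latch.
- gate (a joint): angle of the grey end gate (upright panel 120 mm long, 10 mm thick, 12 to 76 mm above the bench, red push plate outside) about a vertical hinge at the carrier's x 66, y 146 mm. 0: shut, free edge on the -x side; grows to 1.5 rad as the edge swings out (+y). Slight friction holds it. Push its outer face to shut; over the edge's last 14 mm the latch must be forced past the pin (5 to 10 N).
- latch (a joint): how far the brass bevelled sprung latch bolt in the gate's free edge is pushed in, m: 0 fully out, up to 0.010. It is pushed in by the strike pin as the gate closes and snaps back to 0 once past it; the gate is latched when the gate is at 0 and this is back at 0.
- gate_hinge (a point): point on the gate's hinge axis, 44 mm above the bench.
- gate_push (a point): middle of the red push plate on the gate's outer face, 95 mm from the hinge axis, 44 mm above the bench; turns with the gate.
- gate_edge (a point): free edge of the gate, 122 mm from the hinge axis, 44 mm above the bench; turns with the gate.
- tape_roll: green roll, 68 mm across, 48 mm tall; bystander. Origin: centre of its underside.
- jar: amber glass jar with a white cap, 68 mm across, 75 mm tall; bystander. Origin: centre of its underside.
- spray_bottle: white bottle with a blue label, 68 mm across, 190 mm tall; bystander. Origin: centre of its underside.
Not all that is in view belongs to the job. Several things have the shape of the squeegee; the one meant has the colours described above. What is shaped like the lid_orange but purple is not meant.

How it is judged (in metres and radians):
On the way, in this order (a step that is already met when the one before it is completed fails the run):
1. squeegee lying in its tray, all pots present stand in the carrier with their own lids seated, the gate not yet latched (x of squeegee in the frame of tray between -0.036 and 0.036 m and y of squeegee in the frame of tray between -0.03 and 0.03 m and z of squeegee in the frame of tray between 0 and 0.012 m and angle between each of squeegee, pot_orange, pot_blue, pot_yellow's own z axis and vertical below 0.1 rad and linear speed of each of squeegee, pot_orange, lid_orange, pot_blue, lid_blue, pot_yellow, lid_yellow below 0.02 m/s and x of pot_orange in the frame of carrier between -0.042 and 0.042 m and y of pot_orange in the frame of carrier between -0.116 and 0.116 m and z of pot_orange in the frame of carrier between 0 and 0.012 m and horizontal distance between lid_orange and pot_orange below 0.007 m and z of lid_orange in the frame of pot_orange between 0.068 and 0.0755 m and angle between each of lid_orange, lid_blue, lid_yellow's own z axis and vertical below 0.08 rad and x of pot_blue in the frame of carrier between -0.042 and 0.042 m and y of pot_blue in the frame of carrier between -0.116 and 0.116 m and z of pot_blue in the frame of carrier between 0 and 0.012 m and horizontal distance between lid_blue and pot_blue below 0.007 m and z of lid_blue in the frame of pot_blue between 0.068 and 0.0755 m and x of pot_yellow in the frame of carrier between -0.042 and 0.042 m and y of pot_yellow in the frame of carrier between -0.116 and 0.116 m and z of pot_yellow in the frame of carrier between 0 and 0.012 m and horizontal distance between lid_yellow and pot_yellow below 0.007 m and z of lid_yellow in the frame of pot_yellow between 0.068 and 0.0755 m and not (value of joint gate below 0.03 rad and value of joint latch below 0.002 m)), for 0.2 s.
2. the gate pushed shut and the latch snapped out behind the strike (value of joint gate below 0.03 rad and value of joint latch below 0.002 m), for 0.2 s.
At the end, for the whole second after the job is handed in: Squeegee flat in its tray; each pot present upright on the carrier floor with its own colour's lid on: within 7 mm of centre, fully down, level within 0.08 rad; gate shut within 0.03 rad, latch bolt out within 2 mm; a lid with no pot within 60 mm of where it lay; all at rest (all of step 2 and x of squeegee in the frame of tray between -0.036 and 0.036 m and y of squeegee in the frame of tray between -0.03 and 0.03 m and z of squeegee in the frame of tray between 0 and 0.012 m and angle between each of squeegee, pot_orange, pot_blue, pot_yellow's own z axis and vertical below 0.1 rad and linear speed of each of squeegee, pot_orange, lid_orange, pot_blue, lid_blue, pot_yellow, lid_yellow below 0.02 m/s and x of pot_orange in the frame of carrier between -0.042 and 0.042 m and y of pot_orange in the frame of carrier between -0.116 and 0.116 m and z of pot_orange in the frame of carrier between 0 and 0.012 m and horizontal distance between lid_orange and pot_orange below 0.007 m and z of lid_orange in the frame of pot_orange between 0.068 and 0.0755 m and angle between each of lid_orange, lid_blue, lid_yellow's own z axis and vertical below 0.08 rad and x of pot_blue in the frame of carrier between -0.042 and 0.042 m and y of pot_blue in the frame of carrier between -0.116 and 0.116 m and z of pot_blue in the frame of carrier between 0 and 0.012 m and horizontal distance between lid_blue and pot_blue below 0.007 m and z of lid_blue in the frame of pot_blue between 0.068 and 0.0755 m and x of pot_yellow in the frame of carrier between -0.042 and 0.042 m and y of pot_yellow in the frame of carrier between -0.116 and 0.116 m and z of pot_yellow in the frame of carrier between 0 and 0.012 m and horizontal distance between lid_yellow and pot_yellow below 0.007 m and z of lid_yellow in the frame of pot_yellow between 0.068 and 0.0755 m and (horizontal distance between lid_orange and pot_orange below 0.007 m or distance of lid_orange from where it was at the start of the episode below 0.06 m) and (horizontal distance between lid_blue and pot_blue below 0.007 m or distance of lid_blue from where it was at the start of the episode below 0.06 m) and (horizontal distance between lid_yellow and pot_yellow below 0.007 m or distance of lid_yellow from where it was at the start of the episode below 0.06 m)); the robot touches nothing.
It fails at once if a bystander (roll, jar or bottle) is shoved more than 50 mm (distance of any of tape_roll, jar, spray_bottle from where it was at the start of the episode above 0.05 m).
Of pot_orange, pot_blue, pot_yellow only 2 to 3 are there at a start; the rules pass over those that are not, and their reading is None.
At some moment in a run one of squeegee, pot_orange, pot_blue, pot_yellow may be knocked a few centimetres aside while the robot is not near it.
It also fails if it takes over 210 s, if anything falls off the work surface, if the arm or the gripper's body presses on something with over 40 N, if the wrist force passes 120 N, or if a joint passes its speed limit or range.

## Robot

A 6-joint arm with a two-finger parallel gripper is mounted at the origin on the work surface. World frame = base frame: x ahead of the robot, y to its left, z up, the work surface at z = 0. Lengths are in m, angles in degrees, forces in N, time in s.
With the tool pointing down it reaches from about 0.3 to 0.75 m from the base axis. Payload 8.5 kg.
Tool frame: the origin (TCP) lies on the centre line of the jaws, within the pads' length; the fingertips stand 14 mm ahead of it and the grasp point (between the pads) lies 5 mm behind it; z points along the fingers, x is the direction in which the jaws open and shut, and the axes are right-handed (so a half turn about z gives the same grasp; the last joint's range is limited). The gripper opens to 85 mm and grips with 20 to 120 N. Pads are 22 mm wide; open, the fingers measure 114 mm over their backs; the gripper's body (76 mm by 85 mm) begins 54 mm behind the grasp point. The pads swing forward as they close: fully open they stand 13 mm farther back than shut.
Start: joints at [61.862, 21.807, 74.336, -0, 83.858, -12.336], TCP at [0.15, 0.529, 0.245] pointing down, gripper open.
Joint ranges: [-178.18, 178.18], [-50.72, 133.34], [12.68, 142.11], [-81.47, 261.47], [9.98, 163.14], [-165.26, 165.26]. Speed limits (degrees/s): [136.94, 136.94, 180, 180, 180, 180].

## Interface

Orientations are given as a 3x3 rotation matrix whose columns are the frame's x, y, z axes.
In Python, from rig import * gives the robot as it stands.
- The arm moves only by the shell command python3 -m crank 'ROWS' [FORCE]. ROWS is JSON, one flat list of numbers, 7 for each row, row after row: the turn, a rotation vector about the world's x, y, z in rad, then the shift along the world's x, y, z in m, then the opening in per cent of the stroke, from 0 (shut) to 100 (fully open). A call has 1 to 20 rows; each row shifts and turns the commanded pose from where the row before left it; what a row does not reach is not made up. A row lasts 1/10 s, in which the tool goes at most 50 mm and 8.59 degrees, less where a joint would pass 70% of its speed; a pose out of reach is approached as far as the arm can. A call is refused whole if a number of a shift passes 0.05 or a number of a turn 0.15, either way. A call with a gripper value outside its range is refused whole. The fingers move at their own pace and stop on an object; FORCE is the grip in N (left out, the last holds). Time passes only in rows, so rows that do not move let the fingers close. It gives the time, the measured TCP pose, the force and the opening at its end, in the units of the state.
- observe(): the state, without advancing time (a new reading comes with each control period).
- get_image(name): name is "side" or "top"; returns a dict with "frame" (400x640x3 uint8, red, green, blue), "fov_y" (degrees; the focal length in pixels is half the picture's height over the tangent of half this angle, whatever the lens; pixels are square), "cx", "cy" (the principal point, pixels), "k1" (the pictures are not rectified: a ray, as slopes to the right and down, at radius r is drawn at 1 + k1 r^2 times it, then the intrinsics apply), "world_to_cam" (4x4, takes a point from world to camera coordinates). Camera axes: x right, y up, looking along -z (the intrinsics and any distortion apply to the point x, -y, -z); pixel columns grow to the right and rows downward; lengths in m; the calibration is good to about 2 mm. A picture is of the moment at which its call begins. There is no depth.
- close_job(): hands the job in, once; it reports no verdict.
The state is a dict: "time_s": time; "q": joint angles; "qvel": joint speeds; "joint_efforts": joint torques, N m; "position": TCP position; "tool_rot": TCP orientation; "ft_force": force on the tool from outside, world axes, zero at the start; "wrist_torque": the same for the moment, N m; "grip_width": finger opening in m.
Only numpy, scipy, OpenCV 4.12 (cv2) and the standard library are available. Lean on these libraries where they do the work, as an engineer would, in place of code of your own. Each camera call takes 0.05 s, during which the arm holds its last target. There are 200 camera calls.

## Working session

There is one attempt and no reset: what is moved stays moved. The work goes in short steps, Python scripts to look and compute and a shell command to move; the robot and the scene stay as the last step left them, time stands still between calls to the robot, and variables do not carry over. Pictures are saved under pics/ and viewed, about 12 in all and at most 16, crops included, and the job is handed in when it is done.

```bash
ls && mkdir -p pics && cat > h.py <<'E'
from rig import *
import numpy as np, cv2
def cap(name):
    im=get_image(name); return im
def save(im,fn,crop=None,s=1):
    f=im["frame"][:,:,::-1]
    if crop: x0,y0,x1,y1=crop; f=f[y0:y1,x0:x1]
    if s!=1: f=cv2.resize(f,None,fx=s,fy=s,interpolation=cv2.INTER_CUBIC)
    cv2.imwrite(fn,np.ascontiguousarray(f))
def K(im):
    f=200/np.tan(np.radians(im["fov_y"])/2); return f,im["cx"],im["cy"],im["k1"]
def ray(im,u,v):
    f,cx,cy,k1=K(im); d=np.array([(u-cx)/f,(v-cy)/f]); p=d.copy()
    for _ in range(30): p=d/(1+k1*(p@p))
    W=np.array(im["world_to_cam"]); R=W[:3,:3]; t=W[:3,3]
    return -R.T@t, R.T@np.array([p[0],-p[1],-1.])
def plane(im,u,v,z):
    o,d=ray(im,u,v); return o+d*(z-o[2])/d[2]
def proj(im,P):
    f,cx,cy,k1=K(im); W=np.array(im["world_to_cam"]); c=W[:3,:3]@np.array(P)+W[:3,3]
    s=np.array([c[0],-c[1]])/-c[2]; s=s*(1+k1*(s@s)); return s[0]*f+cx,s[1]*f+cy
E
python3 - <<'E'
from h import *
for n in("top","side"):
    im=cap(n); save(im,f"pics/{n}0.png"); o,d=ray(im,320,200); print(n,im["fov_y"],im["cx"],im["cy"],im["k1"],o.round(3),d.round(3))
print(observe())
E
```

```text
pics
top 56.08846670368997 321.0074548201318 196.61162601967976 -0.05200732722721723 [0.365 0.002 1.138] [ 0.07  -0.003 -0.998]
side 51.20898945425412 322.68344659363663 196.3478920037736 -0.08322398959622887 [ 0.213 -1.108  0.698] [ 0.186  0.844 -0.503]
{'time_s': 0.1, 'q': array([ 6.18640600e+01,  2.18374898e+01,  7.43771369e+01, -1.13472954e-03,
        8.38599507e+01, -1.23352277e+01]), 'qvel': array([ 0.0092337 , -0.06668784, -0.11842064, -0.06632113, -0.0412987 ,
        0.00655366]), 'joint_efforts': array([ 4.68736151e-03, -4.49210465e+01, -2.31656349e+01, -1.11056111e-04,
        3.64318243e-03, -1.84466330e-05]), 'position': array([0.14964753, 0.52900238, 0.24478942]), 'tool_rot': array([[ 2.72289779e-01,  9.62215111e-01, -5.96434407e-04],
       [ 9.62214451e-01, -2.72290309e-01, -1.15709501e-03],
       [-1.27577761e-03, -2.58832662e-04, -9.99999153e-01]]), 'ft_force': array([0.65375169, 1.24974487, 0.66324503]), 'wrist_torque': array([-0.01572334,  0.04772753,  0.05972147]), 'grip_width': 0.08526075406048089}
```

View pics/top0.png

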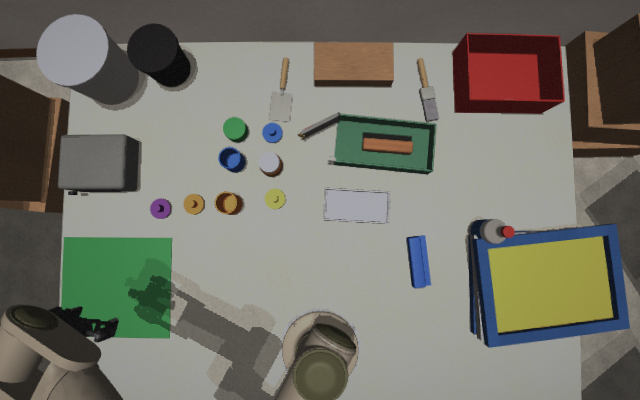

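View pics/side0.png

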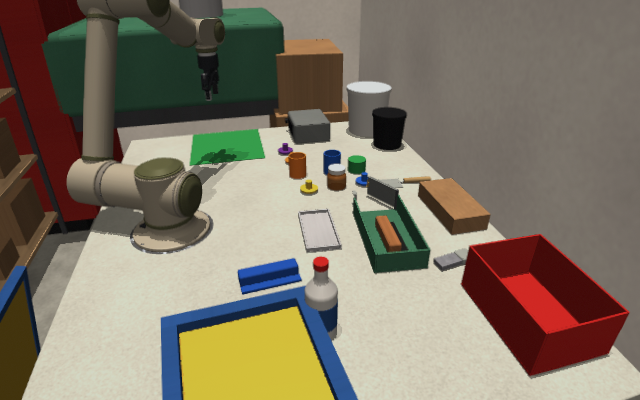

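The top view shows the squeegee with wooden handle in the carrier at (387,145). A lookalike, the blue squeegee, is at (419,262), and the scrapers are at (285,85) and (428,90). The orange pot is at (228,203) and the blue pot at (231,159). No yellow pot is visible.

Lids: orange (194,204), blue (272,132), yellow (275,199). The purple lid at (161,208) is not meant. Bystanders: roll (235,129), jar (270,163), bottle (495,231). Gate: (300,135) to (340,115).

I choose the wooden squeegee, the orange and blue pots, and the orange and blue lids.

```bash
cat >> h.py <<'E'
def blobs(im,lo,hi,box,amin=30):
    x0,y0,x1,y1=box
    hsv=cv2.cvtColor(im["frame"],cv2.COLOR_RGB2HSV); m=cv2.inRange(hsv,np.array(lo),np.array(hi)); 
    k=np.zeros_like(m); k[y0:y1,x0:x1]=m[y0:y1,x0:x1]
    cs,_=cv2.findContours(k,cv2.RETR_EXTERNAL,cv2.CHAIN_APPROX_NONE)
    return [c for c in cs if cv2.contourArea(c)>amin]
COL=dict(orange=((8,140,60),(20,255,255)),blue=((105,130,40),(125,255,255)),yellow=((24,110,60),(34,255,255)),green=((60,80,20),(90,255,255)))
E
python3 - <<'E'
from h import *
im=cap("top"); save(im,"pics/top1.png",(140,100,450,235),2.55)
for c,(lo,hi) in COL.items():
    for k in blobs(im,lo,hi,(140,100,450,240)):
        (u,v),(w,h),a=cv2.minAreaRect(k)
        print(c,round(u,1),round(v,1),round(w,1),round(h,1),round(a,1),[plane(im,u,v,z).round(3)[:2].tolist() for z in(0.011,.04,.08)])
# px with tray
hsv=cv2.cvtColor(im["frame"],cv2.COLOR_RGB2HSV); print(hsv[205,355],hsv[205,410])
for uv in [(325,188),(389,191),(388,224),(323,221)]: print("tray",plane(im,*uv,.016).round(3))
E
```

```text
orange 193.5 204.0 18.0 19.0 90.0 [[0.432, 0.38], [0.43, 0.37], [0.428, 0.357]]
orange 228.0 202.5 21.0 26.0 90.0 [[0.437, 0.275], [0.435, 0.268], [0.432, 0.258]]
orange 387.8 145.6 48.2 11.5 3.5 [[0.611, -0.209], [0.605, -0.204], [0.596, -0.196]]
blue 415.5 237.5 3.0 17.0 90.0 [[0.332, -0.289], [0.333, -0.281], [0.334, -0.271]]
blue 231.3 159.8 26.9 20.5 45.0 [[0.567, 0.268], [0.562, 0.261], [0.555, 0.252]]
blue 272.0 132.5 19.0 18.0 90.0 [[0.651, 0.145], [0.644, 0.141], [0.634, 0.136]]
yellow 274.8 198.8 19.1 18.4 45.0 [[0.448, 0.134], [0.446, 0.131], [0.443, 0.126]]
green 155.5 238.5 1.0 31.0 90.0 [[0.328, 0.493], [0.329, 0.48], [0.33, 0.463]]
green 235.0 129.0 25.5 21.2 45.0 [[0.662, 0.259], [0.655, 0.252], [0.644, 0.243]]
green 385.1 143.9 98.5 50.2 5.7 [[0.617, -0.201], [0.61, -0.196], [0.601, -0.189]]
[120  10 172] [ 34  11 166]
tray [ 0.48  -0.017  0.016]
tray [ 0.472 -0.21   0.016]
tray [ 0.372 -0.206  0.016]
tray [ 0.381 -0.011  0.016]
```

View pics/top1.png

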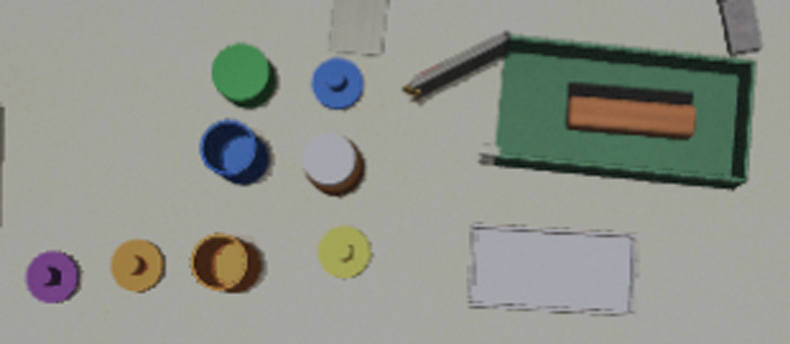

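The crop confirms the choice. The wooden-handled squeegee with a black blade on its +x side lies in the carrier, yawed about −3.5°. The carrier is yawed about −6°, the gate is open about 1.1 rad, and both pots stand upright. I'm moving above the squeegee.

```bash
python3 -m crank '[0,0,-0.07,0.0228,-0.0366,0,70, 0,0,-0.07,0.0228,-0.0366,0,70, 0,0,-0.07,0.0228,-0.0366,0,70, 0,0,-0.07,0.0228,-0.0366,0,70, 0,0,-0.07,0.0228,-0.0366,0,70, 0,0,-0.07,0.0228,-0.0366,0,70, 0,0,-0.07,0.0228,-0.0366,0,70, 0,0,-0.07,0.0228,-0.0366,0,70, 0,0,-0.07,0.0228,-0.0366,0,70, 0,0,-0.07,0.0228,-0.0366,0,70, 0,0,-0.07,0.0228,-0.0366,0,70, 0,0,-0.07,0.0228,-0.0366,0,70, 0,0,-0.07,0.0228,-0.0366,0,70, 0,0,-0.07,0.0228,-0.0366,0,70, 0,0,-0.07,0.0228,-0.0366,0,70, 0,0,-0.07,0.0228,-0.0366,0,70, 0,0,-0.07,0.0228,-0.0366,0,70, 0,0,-0.07,0.0228,-0.0366,0,70, 0,0,-0.07,0.0228,-0.0366,0,70, 0,0,-0.026,0.0228,-0.0366,0,70]' 60
python3 - <<'E'
from h import *
im=cap("top")
for n,(x,y),z in [("c BR",(753,62),.06),("c FR",(740,187),.06),("c BL",(508,35),.06),("c FL",(497,158),.06),("hinge",(510,38),.076),("edge",(410,90),.07)]:
    print(n,plane(im,140+x/2.55,100+y/2.55,z).round(3))
i2=cap("side"); save(i2,"pics/s1.png",(260,120,460,300),3)
for c in("orange","blue","yellow"):
    for k in blobs(i2,*COL[c],(260,120,460,300)):
        (u,v),(w,h),a=cv2.minAreaRect(k); print(c,round(u),round(v),round(w),round(h),round(a))
E
```

```text
time_s: 2.15
position: [0.6063, -0.2044, 0.2449]
tool_rot: [[0.998, -0.063, -0.001], [-0.063, -0.998, 0.0], [-0.001, -0.0, -1.0]]
ft_force: [-0.4, 1.0, -0.6]
grip_width: 0.0598
c BR [ 0.665 -0.342  0.06 ]
c FR [ 0.519 -0.323  0.06 ]
c BL [ 0.695 -0.058  0.06 ]
c FL [ 0.552 -0.045  0.06 ]
hinge [ 0.687 -0.06   0.076]
edge [0.628 0.054 0.07 ]
orange 389 233 39 13 66
orange 336 181 17 16 0
orange 295 165 26 20 90
blue 282 293 12 44 90
blue 278 273 24 42 77
blue 363 179 11 13 45
blue 332 162 23 16 90
yellow 308 188 7 17 90
```

View pics/s1.png

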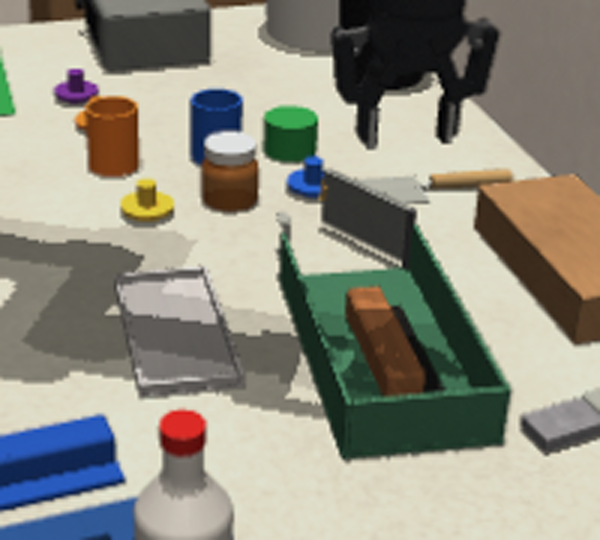

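The side view, with the arm at top right, shows the squeegee still in the carrier, both pots and their lids undisturbed, and no yellow pot. I'm descending on the handle.

```bash
python3 -m crank '[0,0,0,-0.001,0,-0.045,70, 0,0,0,0,0,-0.045,70, 0,0,0,0,0,-0.045,70, 0,0,0,0,0,-0.04,70, 0,0,0,0,0,-0.02,70, 0,0,0,0,0,-0.018,70, 0,0,0,0,0,0,70, 0,0,0,0,0,0,20, 0,0,0,0,0,0,20, 0,0,0,0,0,0,20, 0,0,0,0,0,0,20, 0,0,0,0,0,0,20, 0,0,0,0,0,0,20, 0,0,0,0,0,0.02,20, 0,0,0,0,0,0.04,20, 0,0,0,0,0,0.04,20, 0,0,0,0,0,0,20]' 60
python3 - <<'E'
from h import *
im=cap("top"); save(im,"pics/top2.png",(300,90,450,240),4)
E
```

```text
time_s: 3.95
position: [0.6067, -0.2038, 0.1385]
tool_rot: [[0.998, -0.061, 0.009], [-0.061, -0.998, -0.005], [0.01, 0.005, -1.0]]
ft_force: [0.3, -0.5, -2.1]
grip_width: 0.0347
```

View pics/top2.png

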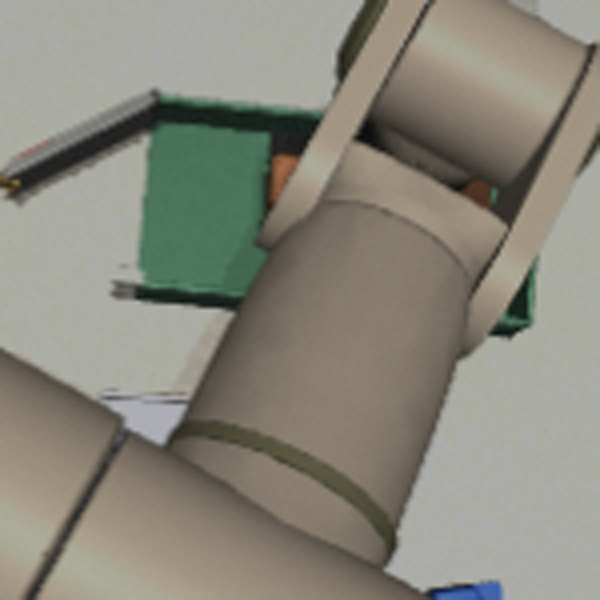

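The squeegee is held: grip 34.7 mm, load about 2 N. Next I'm carrying it to the tray, whose centre is about (0.426, −0.111).

```bash
python3 -m crank '[0,0,0.0175,-0.0382,0.0186,0,20, 0,0,0,-0.0382,0.0186,0,20, 0,0,0,-0.0382,0.0186,0,20, 0,0,0,-0.0382,0.0186,0,20, 0,0,0,-0.0382,0.0186,0,20, 0,0,0,0,0,0,20, 0,0,0,0,0,-0.04,20, 0,0,0,0,0,-0.03,20, 0,0,0,0,0,-0.015,20, 0,0,0,0,0,0,20, 0,0,0,0,0,0,20]'
python3 - <<'E'
from h import *
im=cap("side"); save(im,"pics/s2.png",(270,160,420,280),5)
E
```

```text
time_s: 5.1
position: [0.4139, -0.1099, 0.0472]
tool_rot: [[0.999, -0.043, -0.001], [-0.043, -0.999, 0.0], [-0.001, -0.0, -1.0]]
ft_force: [0.0, -0.1, -0.3]
grip_width: 0.0351
```

View pics/s2.png

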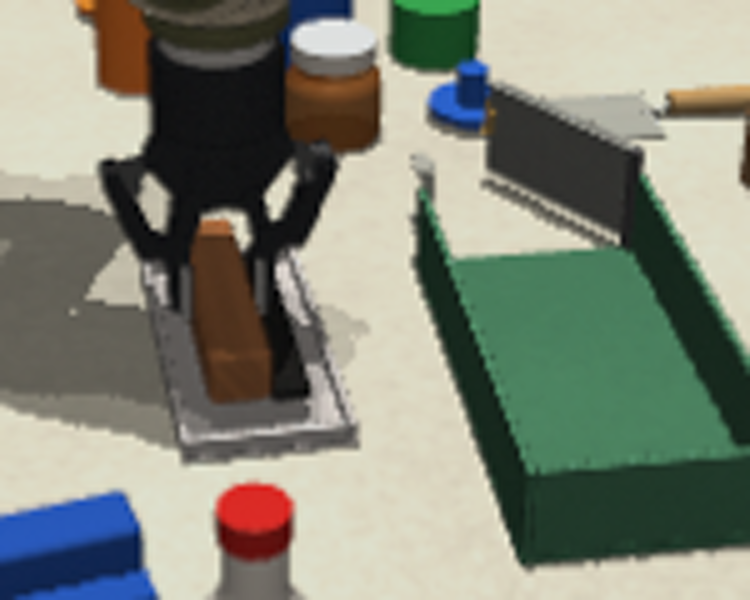

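The squeegee hangs inside the tray outline, level, with about 10 mm left to go. I'm lowering it the rest of the way.

```bash
python3 -m crank '[0,0,0,0.001,0,-0.005,20, 0,0,0,0,0,-0.003,20,0,0,0,0,0,0,20]'; python3 -m crank '[0,0,0,0,0,-0.002,20,0,0,0,0,0,-0.002,20,0,0,0,0,0,0,20]'; python3 -m crank '[0,0,0,0,0,-0.002,20,0,0,0,0,0,0,20]'
```

```text
time_s: 5.45
position: [0.4148, -0.1098, 0.0392]
tool_rot: [[0.999, -0.043, -0.0], [-0.043, -0.999, 0.0], [-0.0, -0.0, -1.0]]
ft_force: [-0.2, 0.1, -1.9]
grip_width: 0.0346
time_s: 5.75
position: [0.4147, -0.1098, 0.0351]
tool_rot: [[0.999, -0.044, -0.0], [-0.044, -0.999, 0.0], [-0.0, -0.0, -1.0]]
ft_force: [-1.0, 0.5, -2.2]
grip_width: 0.0347
time_s: 5.95
position: [0.4147, -0.1098, 0.0331]
tool_rot: [[0.999, -0.044, -0.0], [-0.044, -0.999, 0.0], [-0.0, -0.0, -1.0]]
ft_force: [0.3, 0.4, -2.2]
grip_width: 0.0346
```

```bash
python3 -m crank '[0,0,0,0,0,-0.002,20,0,0,0,0,0,0,20]'; python3 -m crank '[0,0,0,0,0,-0.0015,20,0,0,0,0,0,0,20]'
```

```text
time_s: 6.15
position: [0.4148, -0.1098, 0.0329]
tool_rot: [[0.999, -0.043, 0.001], [-0.043, -0.999, -0.001], [0.001, 0.001, -1.0]]
ft_force: [-7.3, 2.6, 25.5]
grip_width: 0.0345
time_s: 6.35
position: [0.4148, -0.1098, 0.0328]
tool_rot: [[0.999, -0.043, 0.002], [-0.043, -0.999, -0.002], [0.002, 0.002, -1.0]]
ft_force: [-11.9, 4.9, 52.6]
grip_width: 0.0349
```

Contact with the tray floor is confirmed at 25–50 N. I'm releasing, retreating, and measuring the pots properly.

```bash
python3 -m crank '[0,0,0,0,0,0.003,20,0,0,0,0,0,0.0005,20,0,0,0,0,0,0,48,0,0,0,0,0,0,48,0,0,0,0,0,0,48,0,0,0,0,0,0.03,48,0,0,0,0,0,0.045,60,0,0,0,0,0,0.045,100,0,0,0,0,0,0.03,100]'
python3 - <<'E'
from h import *
im=cap("top"); i2=cap("side")
save(im,"pics/top3.png",(210,110,450,240),3)
for c in("orange","blue"):
    for k in blobs(im,*COL[c],(140,100,450,240),60):
        p=k[:,0,:].astype(float); print(c,p.min(0),p.max(0)+1)
        if p[:,0].max()>250: continue
        # fit: left edge at rim z=.08
        W=np.array([plane(im,u+.5,v+.5,.08)[:2] for u,v in p])
        B=np.array([plane(im,u+.5,v+.5,0)[:2] for u,v in p])
        # extent in world y: max y belongs to rim (camera at y=0), min y to base
        print(" rim ymax-.032",(W[:,1].max()-.032+.001).round(4)," base ymin+.032",(B[:,1].min()+.032-.001).round(4)," x rim max/min",W[:,0].max().round(4),W[:,0].min().round(4),"base",B[:,0].max().round(4),B[:,0].min().round(4))
    for k in blobs(i2,*COL[c],(260,120,420,240),60):
        x,y,w,h=cv2.boundingRect(k); print(" side",c,x,y,w,h, "top/bottom mid", plane(i2,x+w/2,y+h,0).round(3), plane(i2,x+w/2,y,.08).round(3))
E
```

```text
time_s: 7.25
position: [0.4151, -0.1099, 0.186]
tool_rot: [[0.999, -0.043, 0.002], [-0.043, -0.999, -0.001], [0.002, 0.001, -1.0]]
ft_force: [-0.4, -0.3, 0.3]
grip_width: 0.0777
orange [184. 195.] [204. 214.]
 rim ymax-.032 0.3515  base ymin+.032 0.3836  x rim max/min 0.452 0.4009 base 0.4586 0.4036
orange [215. 192.] [242. 214.]
 rim ymax-.032 0.263  base ymin+.032 0.2673  x rim max/min 0.4606 0.4011 base 0.4678 0.4038
 side orange 306 208 18 32 top/bottom mid [ 0.407 -0.155  0.   ] [ 0.417 -0.112  0.08 ]
 side orange 328 173 18 17 top/bottom mid [0.543 0.117 0.   ] [0.535 0.089 0.08 ]
 side orange 289 156 17 23 top/bottom mid [0.424 0.23  0.   ] [0.431 0.255 0.08 ]
blue [219. 148.] [245. 172.]
 rim ymax-.032 0.2548  base ymin+.032 0.2604  x rim max/min 0.5872 0.5207 base 0.6039 0.5324
blue [263. 123.] [282. 143.]
 side blue 356 172 12 14 top/bottom mid [0.636 0.124 0.   ] [0.618 0.077 0.08 ]
```

View pics/top3.png

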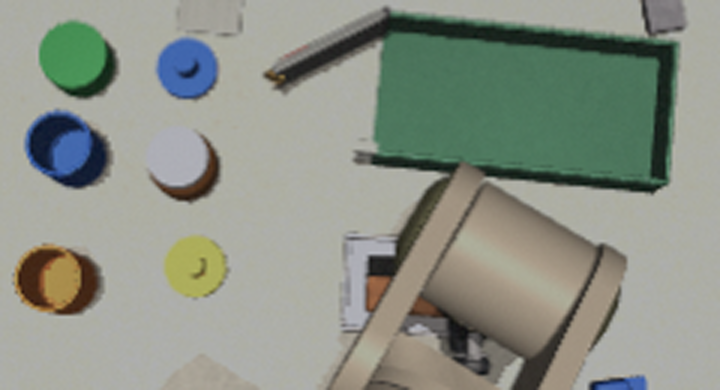

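The tray shows the squeegee in place, with its left end about 24 mm from the tray's end wall. The orange pot is at (0.432, 0.265) and the blue pot at about (0.558, 0.257). I'm going to the orange pot.

```bash
python3 -m crank '[0,0,0,0.0021,0.0469,0,100, 0,0,0,0.0021,0.0469,0,100, 0,0,0,0.0021,0.0469,0,100, 0,0,0,0.0021,0.0469,0,100, 0,0,0,0.0021,0.0469,0,100, 0,0,0,0.0021,0.0469,0,100, 0,0,0,0.0021,0.0469,0,100, 0,0,0,0.0021,0.0469,0,100, 0,0,0,0,0,0,100,0,0,0,0,0,-0.04,100]'
python3 - <<'E'
from h import *
i2=cap("side"); save(i2,"pics/s3.png",(240,90,390,210),5)
E
```

```text
time_s: 8.35
position: [0.4332, 0.2671, 0.1451]
tool_rot: [[0.999, -0.041, 0.007], [-0.041, -0.999, 0.002], [0.007, -0.003, -1.0]]
ft_force: [0.4, 0.2, -1.0]
grip_width: 0.0854
```

View pics/s3.png

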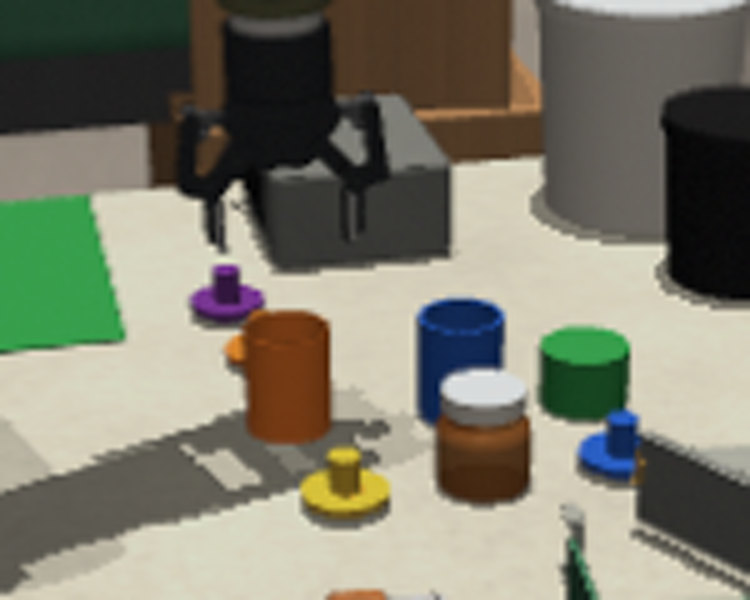

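The jaws are centred over the orange pot: pot at (288,375) in the crop, fingers at (215,240) and (352,220). I'm descending and gripping.

```bash
python3 -m crank '[0,0,0,-0.001,-0.001,-0.045,100,0,0,0,0,0,-0.035,100,0,0,0,0,0,-0.014,100,0,0,0,0,0,0,100,0,0,0,0,0,0,50,0,0,0,0,0,0,50,0,0,0,0,0,0,50,0,0,0,0,0,0,50,0,0,0,0,0,0,50,0,0,0,0,0,0.03,50,0,0,0,0,0,0.045,50,0,0,0,0,0,0.045,50,0,0,0,0,0,0,50]' 40
```

```text
time_s: 9.7
position: [0.4326, 0.2652, 0.175]
tool_rot: [[0.999, -0.043, 0.011], [-0.043, -0.999, 0.004], [0.011, -0.004, -1.0]]
ft_force: [-0.2, -0.2, -2.9]
grip_width: 0.0641
```

The orange pot is held (64.1 mm). I'm carrying it to carrier y ≈ −0.07, world (0.600, −0.260).

```bash
python3 -m crank '[0,0,-0.03,0.014,-0.0437,0,50,0,0,-0.03,0.014,-0.0437,0,50,0,0,0,0.014,-0.0437,0,50,0,0,0,0.014,-0.0437,0,50,0,0,0,0.014,-0.0437,0,50,0,0,0,0.014,-0.0437,0,50,0,0,0,0.014,-0.0437,0,50,0,0,0,0.014,-0.0437,0,50,0,0,0,0.014,-0.0437,0,50,0,0,0,0.014,-0.0437,0,50,0,0,0,0.014,-0.0437,0,50,0,0,0,0.014,-0.0437,0,50,0,0,0,0,0,0,50,0,0,0,0,0,-0.04,50,0,0,0,0,0,0,50]'
python3 - <<'E'
from h import *
i2=cap("side"); save(i2,"pics/s4.png",(320,140,450,280),4)
E
```

```text
time_s: 11.2
position: [0.5961, -0.2584, 0.1238]
tool_rot: [[0.995, -0.104, -0.009], [-0.104, -0.995, 0.006], [-0.01, -0.005, -1.0]]
ft_force: [-0.3, 1.0, -3.4]
grip_width: 0.0636
```

View pics/s4.png

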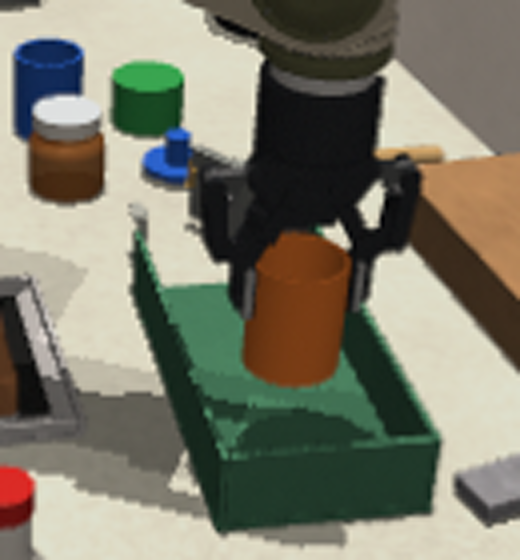

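The pot hangs above the carrier, roughly centred. I'm lowering it, watching the force.

```bash
python3 -m crank '[0,0,0,0.004,-0.001,-0.03,50,0,0,0,0,0,-0.025,50,0,0,0,0,0,-0.005,50,0,0,0,0,0,0,50]'; python3 -m crank '[0,0,0,0,0,-0.002,50,0,0,0,0,0,0,50]';python3 -m crank '[0,0,0,0,0,-0.002,50,0,0,0,0,0,0,50]'
```

```text
time_s: 11.65
position: [0.6028, -0.2607, 0.0701]
tool_rot: [[0.995, -0.103, 0.0], [-0.103, -0.995, -0.0], [0.0, 0.0, -1.0]]
ft_force: [0.0, 0.2, -2.1]
grip_width: 0.0642
time_s: 11.85
position: [0.6031, -0.2612, 0.0688]
tool_rot: [[0.995, -0.103, 0.002], [-0.103, -0.995, -0.001], [0.002, 0.001, -1.0]]
ft_force: [0.2, 0.8, -2.7]
grip_width: 0.0638
time_s: 12.05
position: [0.6026, -0.261, 0.0656]
tool_rot: [[0.995, -0.103, 0.0], [-0.103, -0.995, -0.0], [0.0, 0.0, -1.0]]
ft_force: [-1.4, 0.3, -1.5]
grip_width: 0.0639
```

```bash
python3 -m crank '[0,0,0,0,0,-0.003,50,0,0,0,0,0,0,50]'; python3 -m crank '[0,0,0,0,0,-0.002,50,0,0,0,0,0,0,50]';python3 -m crank '[0,0,0,0,0,-0.0015,50,0,0,0,0,0,0,50]'
```

```text
time_s: 12.25
position: [0.6024, -0.2609, 0.0619]
tool_rot: [[0.995, -0.103, -0.001], [-0.103, -0.995, 0.0], [-0.001, -0.0, -1.0]]
ft_force: [0.8, -1.0, -3.0]
grip_width: 0.0643
time_s: 12.45
position: [0.6025, -0.261, 0.06]
tool_rot: [[0.995, -0.103, -0.0], [-0.103, -0.995, 0.0], [-0.0, -0.0, -1.0]]
ft_force: [-0.8, -0.1, -2.6]
grip_width: 0.0637
time_s: 12.65
position: [0.6025, -0.261, 0.0586]
tool_rot: [[0.995, -0.103, -0.0], [-0.103, -0.995, 0.0], [-0.0, -0.0, -1.0]]
ft_force: [0.9, 0.1, -2.0]
grip_width: 0.064
```

```bash
python3 -m crank '[0,0,0,0,0,-0.0015,50,0,0,0,0,0,0,50]';python3 -m crank '[0,0,0,0,0,-0.001,50,0,0,0,0,0,0,50]'; python3 -m crank '[0,0,0,0,0,-0.001,50,0,0,0,0,0,0,50]'
```

```text
time_s: 12.85
position: [0.6025, -0.261, 0.0571]
tool_rot: [[0.995, -0.103, -0.0], [-0.103, -0.995, 0.0], [-0.0, -0.0, -1.0]]
ft_force: [-0.4, -0.9, -2.5]
grip_width: 0.0641
time_s: 13.05
position: [0.6026, -0.261, 0.0566]
tool_rot: [[0.995, -0.103, 0.0], [-0.103, -0.995, -0.0], [0.0, 0.0, -1.0]]
ft_force: [-0.8, 0.0, 0.2]
grip_width: 0.064
time_s: 13.25
position: [0.6027, -0.2611, 0.0566]
tool_rot: [[0.995, -0.103, 0.001], [-0.103, -0.995, -0.001], [0.001, 0.001, -1.0]]
ft_force: [-3.0, 1.8, 6.9]
grip_width: 0.0635
```

Set down on the floor. I'm releasing and going to the blue pot with the jaws at 45°, which keeps them clear of the roll and the jar.

```bash
python3 -m crank '[0,0,0,0,0,0.001,95,0,0,0,0,0,0,95,0,0,0,0,0,0,95,0,0,0,0,0,0.04,95,0,0,0,0,0,0.045,95,0,0,0,0,0,0.045,100,0,0,0.1,-0.0041,0.0471,0,100,0,0,0.1,-0.0041,0.0471,0,100,0,0,0.1,-0.0041,0.0471,0,100,0,0,0.1,-0.0041,0.0471,0,100,0,0,0.1,-0.0041,0.0471,0,100,0,0,0.1,-0.0041,0.0471,0,100,0,0,0.1,-0.0041,0.0471,0,100,0,0,0.1,-0.0041,0.0471,0,100,0,0,0.09,-0.0041,0.0471,0,100,0,0,0,-0.0041,0.0471,0,100,0,0,0,-0.0041,0.0471,0,100,0,0,0,0,0,0,100]'
python3 - <<'E'
from h import *
im=cap("top"); save(im,"pics/top4.png",(210,90,450,240),3)
i2=cap("side")
for k in blobs(i2,*COL["blue"],(310,140,345,190),30):
    x,y,w,h=cv2.boundingRect(k); print(x,y,w,h,"rim mid front x at y=.257:",plane(i2,x+w/2,y+4,.08).round(3))
for k in blobs(im,*COL["orange"],(330,100,450,180),60):
    x,y,w,h=cv2.boundingRect(k); print("orange",x,y,w,h,plane(im,x+w/2,y+h/2,.086).round(3))
E
```

```text
time_s: 15.05
position: [0.5561, 0.2621, 0.1861]
tool_rot: [[0.702, 0.712, -0.0], [0.712, -0.702, 0.001], [0.001, -0.001, -1.0]]
ft_force: [-0.8, -0.0, 0.2]
grip_width: 0.0854
324 150 16 24 rim mid front x at y=.257: [0.556 0.243 0.08 ]
orange 395 133 26 25 [ 0.596 -0.253  0.086]
```

View pics/top4.png

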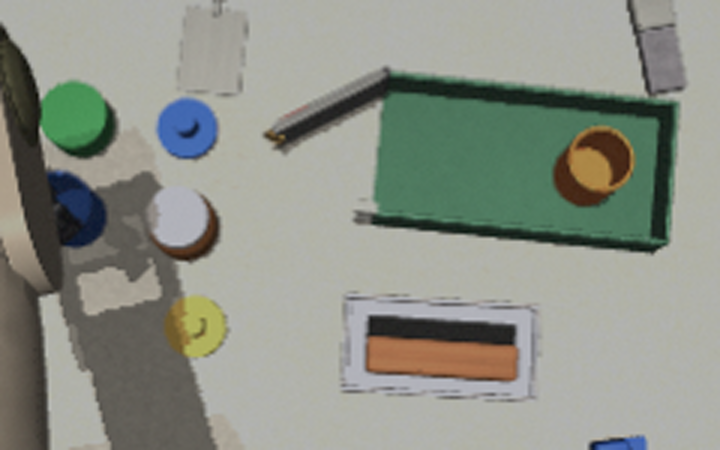

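The orange pot stands in the carrier at about (600,160) in the crop, and the squeegee lies in its tray at (442,350). The blue pot at (75,210) is unmoved. I'm descending on it.

```bash
python3 -m crank '[0,0,0,0.001,-0.004,-0.045,100,0,0,0,0,0,-0.045,100,0,0,0,0,0,-0.03,100,0,0,0,0,0,-0.0125,100,0,0,0,0,0,0,100,0,0,0,0,0,0,50,0,0,0,0,0,0,50,0,0,0,0,0,0,50,0,0,0,0,0,0,50,0,0,0,0,0,0,50]' 40
python3 -m crank '[0,0,0,0,0,0.03,50,0,0,0,0,0,0.045,50,0,0,0,0,0,0.045,50,0,0,0,0,0,0,50]'
```

```text
time_s: 16.15
position: [0.5601, 0.2532, 0.0565]
tool_rot: [[0.706, 0.708, 0.006], [0.708, -0.706, 0.001], [0.005, 0.003, -1.0]]
ft_force: [1.3, -0.7, 6.0]
grip_width: 0.064
time_s: 16.55
position: [0.5607, 0.2537, 0.1816]
tool_rot: [[0.706, 0.708, 0.013], [0.708, -0.706, 0.003], [0.012, 0.007, -1.0]]
ft_force: [0.7, 0.4, -2.2]
grip_width: 0.0637
```

```bash
python3 -m crank '[0,0,-0.099,0.0057,-0.0449,0,50,0,0,-0.099,0.0057,-0.0449,0,50,0,0,-0.099,0.0057,-0.0449,0,50,0,0,-0.099,0.0057,-0.0449,0,50,0,0,-0.099,0.0057,-0.0449,0,50,0,0,-0.099,0.0057,-0.0449,0,50,0,0,-0.099,0.0057,-0.0449,0,50,0,0,-0.099,0.0057,-0.0449,0,50,0,0,-0.099,0.0057,-0.0449,0,50,0,0,0,0,0,0,50,0,0,0,0,0,0,50,0,0,0,0,0,-0.03,50,0,0,0,0,0,-0.02,50,0,0,0,0,0,0,50]'
```

```text
time_s: 17.95
position: [0.6084, -0.149, 0.1215]
tool_rot: [[0.995, -0.102, -0.005], [-0.102, -0.995, 0.002], [-0.005, -0.002, -1.0]]
ft_force: [0.5, -0.8, -1.5]
grip_width: 0.0635
```

```bash
python3 -m crank '[0,0,0,0.001,0,-0.03,50,0,0,0,0,0,-0.02,50,0,0,0,0,0,-0.004,50,0,0,0,0,0,0,50]';python3 -m crank '[0,0,0,0,0,-0.0015,50,0,0,0,0,0,0,50]';python3 -m crank '[0,0,0,0,0,-0.0015,50,0,0,0,0,0,0,50]'; python3 -m crank '[0,0,0,0,0,-0.0015,50,0,0,0,0,0,0,50]'
```

```text
time_s: 18.35
position: [0.6111, -0.1505, 0.0707]
tool_rot: [[0.995, -0.103, 0.001], [-0.103, -0.995, -0.0], [0.001, 0.0, -1.0]]
ft_force: [0.3, 0.5, -2.0]
grip_width: 0.0637
time_s: 18.55
position: [0.6113, -0.1511, 0.0696]
tool_rot: [[0.995, -0.104, 0.002], [-0.104, -0.995, -0.001], [0.002, 0.001, -1.0]]
ft_force: [-0.0, 0.0, -1.2]
grip_width: 0.0637
time_s: 18.75
position: [0.6108, -0.151, 0.0671]
tool_rot: [[0.995, -0.104, 0.0], [-0.104, -0.995, -0.0], [0.0, 0.0, -1.0]]
ft_force: [0.7, 0.2, -1.2]
grip_width: 0.0638
time_s: 18.95
position: [0.6107, -0.151, 0.0651]
tool_rot: [[0.995, -0.104, -0.0], [-0.104, -0.995, 0.0], [-0.0, -0.0, -1.0]]
ft_force: [0.5, -0.1, -2.0]
grip_width: 0.064
```

```bash
python3 -m crank '[0,0,0,0,0,-0.0015,50,0,0,0,0,0,0,50]';python3 -m crank '[0,0,0,0,0,-0.001,50,0,0,0,0,0,0,50]'; python3 -m crank '[0,0,0,0,0,-0.001,50,0,0,0,0,0,0,50]'
```

```text
time_s: 19.15
position: [0.6107, -0.151, 0.0636]
tool_rot: [[0.995, -0.104, -0.0], [-0.104, -0.995, 0.0], [-0.0, -0.0, -1.0]]
ft_force: [-0.4, 0.8, -2.2]
grip_width: 0.0637
time_s: 19.35
position: [0.6107, -0.151, 0.0627]
tool_rot: [[0.995, -0.104, -0.0], [-0.104, -0.995, 0.0], [-0.0, -0.0, -1.0]]
ft_force: [0.4, 0.1, -2.2]
grip_width: 0.0638
time_s: 19.55
position: [0.6108, -0.1509, 0.0625]
tool_rot: [[0.995, -0.104, 0.0], [-0.104, -0.995, -0.0], [0.0, 0.0, -1.0]]
ft_force: [-2.5, 1.7, 5.2]
grip_width: 0.0637
```

The blue pot is on the floor. I'm releasing, retreating, and measuring the lids.

```bash
python3 -m crank '[0,0,0,0,0,0.001,95,0,0,0,0,0,0,95,0,0,0,0,0,0,95,0,0,0,0,0,0.04,95,0,0,0,0,0,0.045,95,0,0,0,0,0,0.045,60,0,0,0,0,0,0,60]'
python3 - <<'E'
from h import *
im=cap("top"); i2=cap("side"); big=lambda i,b,s:cv2.resize(i["frame"][b[1]:b[3],b[0]:b[2],::-1],None,fx=s,fy=s,interpolation=cv2.INTER_NEAREST)
c=np.hstack([big(im,(255,115,290,150),7),big(im,(176,187,211,222),7),big(i2,(348,162,383,197),7)]); cv2.imwrite("pics/lids.png",c)
for c,b in (("blue",(255,115,290,150)),("orange",(176,187,211,222))):
    for k in blobs(im,*COL[c],b):
        M=cv2.minEnclosingCircle(k); e=cv2.fitEllipse(k); print(c,np.round(M[0],2),round(M[1],2),np.round(e[0],2),np.round(e[1],1),plane(im,e[0][0]+.5,e[0][1]+.5,.012).round(4))
for u,v in((364.4,172.8),): print(plane(i2,u,v,.04).round(3))
E
```

```text
time_s: 20.25
position: [0.6128, -0.1518, 0.1995]
tool_rot: [[0.994, -0.104, 0.011], [-0.104, -0.995, -0.005], [0.012, 0.004, -1.0]]
ft_force: [1.0, -0.1, -0.7]
grip_width: 0.0539
blue [271.9  132.53] 9.64 [271.96 132.49] [18.1 18.6] [0.6495 0.1433 0.012 ]
orange [193.62 203.95] 9.73 [193.54 203.85] [18.4 18.8] [0.4308 0.3777 0.012 ]
[0.65  0.146 0.04 ]
```

View pics/lids.png

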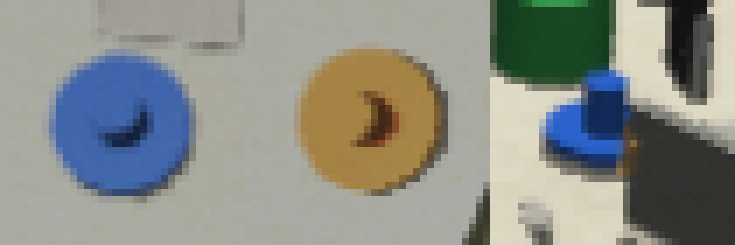

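The lids lie flat, knob up: blue at (0.650, 0.144), confirmed by both views, and orange at (0.431, 0.378). I'm going over the blue lid.

```bash
python3 -m crank '[0,0,0,0.0053,0.0422,0,60,0,0,0,0.0053,0.0422,0,60,0,0,0,0.0053,0.0422,0,60,0,0,0,0.0053,0.0422,0,60,0,0,0,0.0053,0.0422,0,60,0,0,0,0.0053,0.0422,0,60,0,0,0,0.0053,0.0422,0,60,0,0,0,0,0,0,60,0,0,0,0,0,-0.045,60,0,0,0,0,0,-0.045,60,0,0,0,0,0,0,60,0,0,0,0,0,0,60]'
```

```text
time_s: 21.55
position: [0.6479, 0.1439, 0.1027]
tool_rot: [[0.994, -0.105, -0.002], [-0.105, -0.994, -0.0], [-0.002, 0.0, -1.0]]
ft_force: [-0.2, 0.6, 0.6]
grip_width: 0.0511
```

```bash
python3 -m crank '[0,0,0,0.001,0,-0.03,60,0,0,0,0,0,-0.025,60,0,0,0,0,0,-0.011,60,0,0,0,0,0,0,60,0,0,0,0,0,0,60,0,0,0,0,0,0,5,0,0,0,0,0,0,5,0,0,0,0,0,0,5,0,0,0,0,0,0,5,0,0,0,0,0,0,5,0,0,0,0,0,0,5]' 30
python3 -m crank '[0,0,0,0,0,0.03,5,0,0,0,0,0,0.045,5,0,0,0,0,0,0.045,5,0,0,0,0,0,0.03,5,0,0,0,0,0,0,5]'
python3 - <<'E'
from h import *
i2=cap("side"); save(i2,"pics/s5.png",(310,90,430,200),5)
E
```

```text
time_s: 22.65
position: [0.6495, 0.1444, 0.0381]
tool_rot: [[0.995, -0.104, 0.002], [-0.104, -0.995, 0.0], [0.002, -0.0, -1.0]]
ft_force: [0.4, -0.4, 6.2]
grip_width: 0.0204
time_s: 23.15
position: [0.6503, 0.1446, 0.1921]
tool_rot: [[0.995, -0.104, 0.009], [-0.104, -0.995, 0.0], [0.009, -0.001, -1.0]]
ft_force: [0.2, 0.1, -0.7]
grip_width: 0.0206
```

View pics/s5.png

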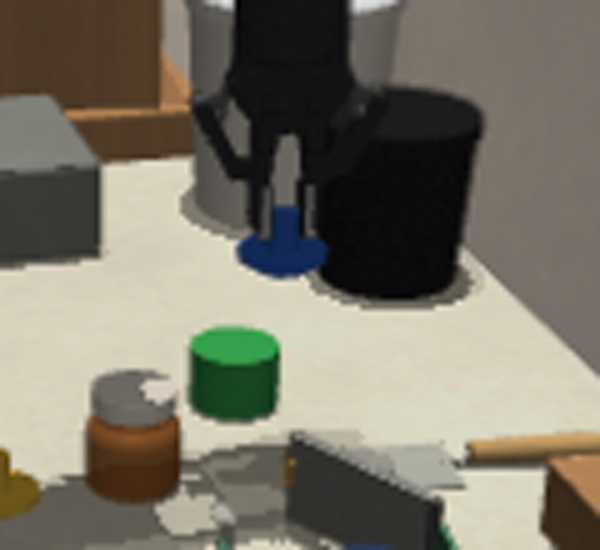

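The blue lid is held level in the jaws (285,250 in the crop). I'm checking where the pots stand before carrying it over.

```bash
cat >> h.py <<'E'
def rim(im,c,box,zr=.086):
    for k in blobs(im,*COL[c],box,80):
        p=k[:,0,:]; u1=p[:,0].max()+1; v0=p[:,1].min(); vm=p[p[:,0]==p[:,0].max(),1].mean()+.5; um=p[p[:,1]==v0,0].mean()+.5
        print(c,"rim x",(plane(im,um,v0,zr)[0]-.032).round(4),"y",(plane(im,u1,vm,zr)[1]+.032).round(4))
E
python3 - <<'E'
from h import *
im=cap("top"); rim(im,"orange",(330,100,450,180)); rim(im,"blue",(330,100,450,180))
E
python3 -m crank '[0,0,0,-0.0055,-0.0422,0,5,0,0,0,-0.0055,-0.0422,0,5,0,0,0,-0.0055,-0.0422,0,5,0,0,0,-0.0055,-0.0422,0,5,0,0,0,-0.0055,-0.0422,0,5,0,0,0,-0.0055,-0.0422,0,5,0,0,0,-0.0055,-0.0422,0,5,0,0,0,0,0,0,5,0,0,0,0,0,0,5,0,0,0,0,0,-0.03,5,0,0,0,0,0,0,5,0,0,0,0,0,0,5]'
```

```text
orange rim x 0.6001 y -0.2587
blue rim x 0.6111 y -0.1467
time_s: 24.45
position: [0.6103, -0.1497, 0.1565]
tool_rot: [[0.995, -0.103, -0.002], [-0.103, -0.995, 0.001], [-0.002, -0.001, -1.0]]
ft_force: [-0.5, 0.1, 0.4]
grip_width: 0.0202
```

```bash
python3 -m crank '[0,0,0,0.0005,-0.001,-0.02,5,0,0,0,0,0,-0.01,5,0,0,0,0,0,-0.004,5,0,0,0,0,0,0,5]';python3 -m crank '[0,0,0,0,0,-0.003,5,0,0,0,0,0,0,5]';python3 -m crank '[0,0,0,0,0,-0.002,5,0,0,0,0,0,0,5]'
```

```text
time_s: 24.85
position: [0.6109, -0.1518, 0.1229]
tool_rot: [[0.995, -0.104, -0.0], [-0.104, -0.995, 0.0], [-0.0, -0.0, -1.0]]
ft_force: [-0.1, -0.1, 0.1]
grip_width: 0.0204
time_s: 25.05
position: [0.611, -0.152, 0.1201]
tool_rot: [[0.995, -0.104, 0.0], [-0.104, -0.995, -0.0], [0.0, 0.0, -1.0]]
ft_force: [0.3, 0.5, -0.6]
grip_width: 0.0209
time_s: 25.25
position: [0.6108, -0.152, 0.1178]
tool_rot: [[0.995, -0.104, -0.0], [-0.104, -0.995, 0.0], [-0.0, -0.0, -1.0]]
ft_force: [0.1, 0.7, -1.5]
grip_width: 0.0205
```

```bash
python3 -m crank '[0,0,0,0,0,-0.0015,5,0,0,0,0,0,0,5]';python3 -m crank '[0,0,0,0,0,-0.001,5,0,0,0,0,0,0,5]'
```

```text
time_s: 25.45
position: [0.611, -0.1519, 0.1164]
tool_rot: [[0.995, -0.104, 0.0], [-0.104, -0.995, 0.0], [0.0, -0.0, -1.0]]
ft_force: [0.4, 0.7, 1.0]
grip_width: 0.0206
time_s: 25.65
position: [0.6111, -0.1519, 0.1161]
tool_rot: [[0.995, -0.104, 0.001], [-0.104, -0.995, -0.0], [0.001, 0.0, -1.0]]
ft_force: [-1.3, 1.8, 5.7]
grip_width: 0.0206
```

Contact at TCP z = 0.116, exactly the seated height. I'm releasing and going to the orange lid.

```bash
python3 -m crank '[0,0,0,0,0,0.001,60,0,0,0,0,0,0,60,0,0,0,0,0,0,60,0,0,0,0,0,0.04,60,0,0,0,0,0,0.045,60,0,0,0,-0.0138,0.0408,0,60,0,0,0,-0.0138,0.0408,0,60,0,0,0,-0.0138,0.0408,0,60,0,0,0,-0.0138,0.0408,0,60,0,0,0,-0.0138,0.0408,0,60,0,0,0,-0.0138,0.0408,0,60,0,0,0,-0.0138,0.0408,0,60,0,0,0,-0.0138,0.0408,0,60,0,0,0,-0.0138,0.0408,0,60,0,0,0,-0.0138,0.0408,0,60,0,0,0,-0.0138,0.0408,0,60,0,0,0,-0.0138,0.0408,0,60,0,0,0,-0.0138,0.0408,0,60,0,0,0,0,0,-0.045,60,0,0,0,0,0,-0.045,60]'
python3 -m crank '[0,0,0,0,0,0,60,0,0,0,0,0,0,60]'
python3 - <<'E'
from h import *
im=cap("top"); save(im,"pics/top5.png",(170,100,450,240),2.8)
E
```

```text
time_s: 27.65
position: [0.4312, 0.3798, 0.1109]
tool_rot: [[0.995, -0.102, 0.003], [-0.102, -0.995, 0.002], [0.003, -0.002, -1.0]]
ft_force: [0.7, -0.5, -1.1]
grip_width: 0.051
time_s: 27.85
position: [0.4319, 0.3784, 0.1121]
tool_rot: [[0.995, -0.105, -0.0], [-0.105, -0.995, -0.0], [-0.0, 0.0, -1.0]]
ft_force: [0.9, 0.6, 0.8]
grip_width: 0.0507
```

View pics/top5.png

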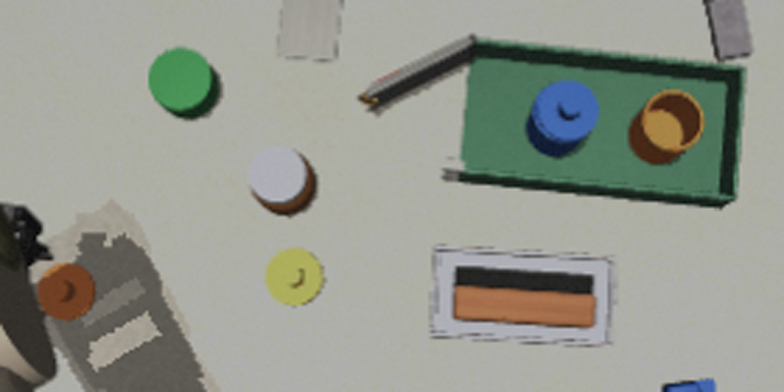

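The blue pot is lidded at (564,113), the orange pot stands at (668,125), and the orange lid at (65,291) is under the gripper. I'm descending on it.

```bash
python3 -m crank '[0,0,0,-0.001,0,-0.035,60,0,0,0,0,0,-0.028,60,0,0,0,0,0,-0.011,60,0,0,0,0,0,0,60,0,0,0,0,0,0,60,0,0,0,0,0,0,5,0,0,0,0,0,0,5,0,0,0,0,0,0,5,0,0,0,0,0,0,5,0,0,0,0,0,0,5,0,0,0,0,0,0,5]' 30
python3 -m crank '[0,0,0,0,0,0.03,5,0,0,0,0,0,0.045,5,0,0,0,0,0,0.045,5,0,0,0,0,0,0.035,5,0,0,0,0,0,0,5]'
python3 - <<'E'
from h import *
im=cap("top"); rim(im,"orange",(330,100,450,180))
E
```

```text
time_s: 29.0
position: [0.431, 0.3787, 0.0386]
tool_rot: [[0.995, -0.104, 0.002], [-0.104, -0.995, 0.001], [0.002, -0.001, -1.0]]
ft_force: [-0.0, -0.3, 7.3]
grip_width: 0.0207
time_s: 29.5
position: [0.4319, 0.3793, 0.1977]
tool_rot: [[0.995, -0.104, 0.009], [-0.104, -0.995, 0.005], [0.008, -0.006, -1.0]]
ft_force: [0.2, 0.6, -0.4]
grip_width: 0.0206
orange rim x 0.6001 y -0.2587
```

```bash
python3 -m crank '[0,0,0,0.0114,-0.0427,0,5,0,0,0,0.0114,-0.0427,0,5,0,0,0,0.0114,-0.0427,0,5,0,0,0,0.0114,-0.0427,0,5,0,0,0,0.0114,-0.0427,0,5,0,0,0,0.0114,-0.0427,0,5,0,0,0,0.0114,-0.0427,0,5,0,0,0,0.0114,-0.0427,0,5,0,0,0,0.0114,-0.0427,0,5,0,0,0,0.0114,-0.0427,0,5,0,0,0,0.0114,-0.0427,0,5,0,0,0,0.0114,-0.0427,0,5,0,0,0,0.0114,-0.0427,0,5,0,0,0,0.0114,-0.0427,0,5,0,0,0,0.0114,-0.0427,0,5,0,0,0,0,0,0,5,0,0,0,0,0,0,5,0,0,0,0,0,-0.035,5,0,0,0,0,0,0,5,0,0,0,0,0,0,5]'
```

```text
time_s: 31.55
position: [0.6013, -0.2608, 0.1573]
tool_rot: [[0.995, -0.103, -0.001], [-0.103, -0.995, 0.001], [-0.002, -0.001, -1.0]]
ft_force: [-0.4, 0.1, -0.1]
grip_width: 0.0202
```

```bash
python3 -m crank '[0,0,0,0.0003,0,-0.02,5,0,0,0,0,0,-0.01,5,0,0,0,0,0,-0.004,5,0,0,0,0,0,0,5]';python3 -m crank '[0,0,0,0,0,-0.003,5,0,0,0,0,0,0,5]';python3 -m crank '[0,0,0,0,0,-0.002,5,0,0,0,0,0,0,5]';python3 -m crank '[0,0,0,0,0,-0.0015,5,0,0,0,0,0,0,5]'
```

```text
time_s: 31.95
position: [0.6018, -0.2619, 0.1236]
tool_rot: [[0.995, -0.104, -0.0], [-0.104, -0.995, 0.0], [-0.0, -0.0, -1.0]]
ft_force: [-0.4, -0.3, -0.4]
grip_width: 0.0203
time_s: 32.15
position: [0.6019, -0.2621, 0.1206]
tool_rot: [[0.995, -0.104, 0.0], [-0.104, -0.995, -0.0], [0.0, 0.0, -1.0]]
ft_force: [-0.5, -0.6, -0.2]
grip_width: 0.0209
time_s: 32.35
position: [0.6017, -0.2621, 0.1183]
tool_rot: [[0.995, -0.104, -0.0], [-0.104, -0.995, 0.0], [-0.0, -0.0, -1.0]]
ft_force: [-0.2, 0.8, 0.1]
grip_width: 0.0206
time_s: 32.55
position: [0.6018, -0.2621, 0.1168]
tool_rot: [[0.995, -0.104, 0.0], [-0.104, -0.995, -0.0], [0.0, 0.0, -1.0]]
ft_force: [0.5, 0.8, -0.7]
grip_width: 0.0207
```

```bash
python3 -m crank '[0,0,0,0,0,-0.0015,5,0,0,0,0,0,0,5]'
python3 -m crank '[0,0,0,0,0,0.001,60,0,0,0,0,0,0,60,0,0,0,0,0,0,60,0,0,0,0,0,0.04,60,0,0,0,0,0,0.045,60,0,0,0,0.0098,0.0394,0,0,0,0,0,0.0098,0.0394,0,0,0,0,0,0.0098,0.0394,0,0,0,0,0,0.0098,0.0394,0,0,0,0,0,0.0098,0.0394,0,0,0,0,0,0.0098,0.0394,0,0,0,0,0,0.0098,0.0394,0,0,0,0,0,0.0098,0.0394,0,0,0,0,0,0,0,0,0]'
python3 - <<'E'
from h import *
im=cap("top"); i2=cap("side")
a=cv2.resize(im["frame"][100:240,260:450,::-1],None,fx=2.1,fy=2.1,interpolation=2); b=cv2.resize(i2["frame"][140:280,270:450,::-1],None,fx=2.1,fy=2.1,interpolation=2)
cv2.imwrite("pics/chk.png",np.hstack([a,b]))
y=-np.radians(6.1); R=np.array([[np.cos(y),-np.sin(y)],[np.sin(y),np.cos(y)]])
for t in(.94,.7,.47,.24,.12,0):
    n=np.array([np.sin(t),np.cos(t)]); p=np.array([.066,.146])+.095*np.array([-np.cos(t),np.sin(t)])
    print(t,(np.array([.608,-.19])+R@(p+.026*n)).round(4),"standoff",(np.array([.608,-.19])+R@(p+.045*n)).round(4))
E
```

```text
time_s: 32.75
position: [0.6019, -0.2622, 0.1166]
tool_rot: [[0.995, -0.104, 0.001], [-0.104, -0.995, -0.001], [0.001, 0.001, -1.0]]
ft_force: [-2.3, 0.8, 6.9]
grip_width: 0.0201
time_s: 34.15
position: [0.6804, 0.058, 0.2008]
tool_rot: [[0.995, -0.099, -0.0], [-0.099, -0.995, 0.001], [-0.0, -0.001, -1.0]]
ft_force: [0.0, -0.4, -0.5]
grip_width: -0.0004
0.94 [0.6641 0.0434] standoff [0.6805 0.0529]
0.7 [0.6422 0.0347] standoff [0.6559 0.0479]
0.47 [0.6237 0.0217] standoff [0.634  0.0377]
0.24 [0.6086 0.0049] standoff [0.6151 0.0227]
0.12 [ 0.6024 -0.0052] standoff [0.6067 0.0133]
0 [ 0.5974 -0.0159] standoff [0.5995 0.003 ]
```

View pics/chk.png

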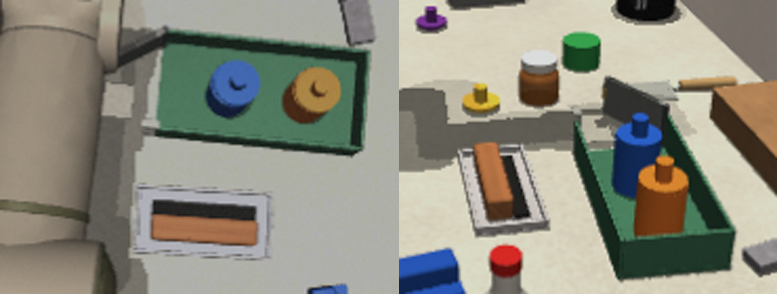

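Both pots are lidded level, blue at (235,85) and orange at (313,92) in the left half; the squeegee is flat in its tray and the gate is still open. (14 pictures viewed.) I'm lowering the closed fingers outside the gate and pushing.

```bash
python3 -m crank '[0,0,0,0.001,0,-0.04,0,0,0,0,0,0,-0.04,0,0,0,0,0,0,-0.04,0,0,0,0,0,0,-0.024,0,0,0,0,0,0,0,0]'; python3 -m crank '[0,0,0,-0.008,-0.005,0,0,0,0,0,-0.008,-0.005,0,0,0,0,0,0,0,0,0]'
```

```text
time_s: 34.75
position: [0.6793, 0.0516, 0.0536]
tool_rot: [[0.994, -0.106, -0.007], [-0.106, -0.994, 0.001], [-0.007, 0.0, -1.0]]
ft_force: [-0.4, -0.6, -1.2]
grip_width: 0.0
time_s: 35.05
position: [0.6648, 0.0419, 0.0593]
tool_rot: [[0.994, -0.105, 0.002], [-0.105, -0.994, -0.0], [0.002, 0.0, -1.0]]
ft_force: [0.5, 0.3, 0.0]
grip_width: 0.0003
```

```bash
python3 -m crank '[0,0,0,-0.008,-0.0025,0,0,0,0,0,-0.0075,-0.0025,0,0,0,0,0,-0.0075,-0.0025,0,0,0,0,0,-0.006,-0.0043,0,0,0,0,0,-0.006,-0.0043,0,0,0,0,0,-0.006,-0.0043,0,0,0,0,0,0,0,0,0]'; python3 -m crank '[0,0,0,-0.005,-0.0056,0,0,0,0,0,-0.005,-0.0056,0,0,0,0,0,-0.005,-0.0056,0,0,0,0,0,0,0,0,0]'; python3 -m crank '[0,0,0,-0.003,-0.005,0,0,0,0,0,-0.003,-0.005,0,0,0,0,0,0,0,0,0]'
python3 - <<'E'
from h import *
im=cap("top"); save(im,"pics/gate1.png",(270,90,420,190),5)
E
```

```text
time_s: 35.75
position: [0.6234, 0.0221, 0.0573]
tool_rot: [[0.994, -0.105, -0.001], [-0.105, -0.994, 0.0], [-0.001, 0.0, -1.0]]
ft_force: [-0.4, 0.1, 0.2]
grip_width: -0.0001
time_s: 36.15
position: [0.6085, 0.0051, 0.0573]
tool_rot: [[0.994, -0.105, -0.001], [-0.105, -0.994, -0.0], [-0.001, 0.0, -1.0]]
ft_force: [0.5, -0.1, 0.5]
grip_width: -0.0005
time_s: 36.45
position: [0.6028, -0.0047, 0.0573]
tool_rot: [[0.994, -0.105, -0.0], [-0.105, -0.994, -0.0], [-0.0, 0.0, -1.0]]
ft_force: [0.3, 0.5, -0.1]
grip_width: -0.0001
```

View pics/gate1.png

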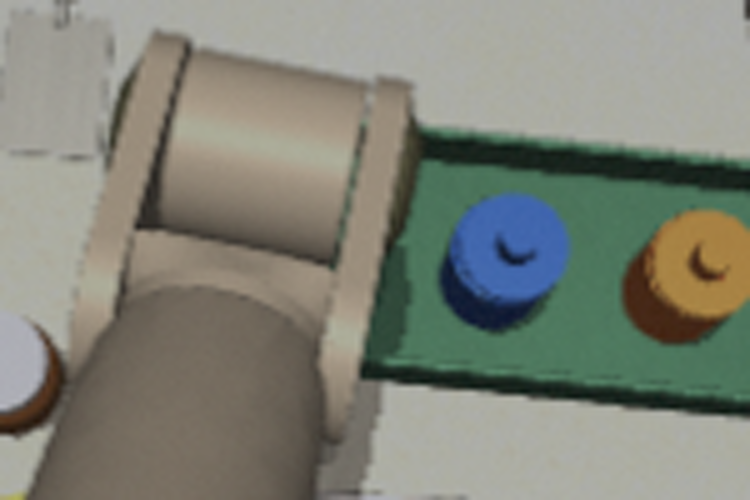

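The arm hides the gate, but the gate no longer juts out where it stood. I'm continuing with force feedback.

```bash
python3 -m crank '[0,0,0,-0.003,-0.005,0,0,0,0,0,0,0,0,0]'; for i in 1; do python3 -m crank '[0,0,0,-0.001,-0.003,0,0,0,0,0,0,0,0,0]'; done; python3 -m crank '[0,0,0,0,-0.003,0,0,0,0,0,0,0,0,0]'; python3 -m crank '[0,0,0,0,-0.003,0,0,0,0,0,0,0,0,0]'
```

```text
time_s: 36.7
position: [0.5999, -0.0096, 0.0573]
tool_rot: [[0.995, -0.105, -0.0], [-0.105, -0.995, -0.0], [-0.0, 0.0, -1.0]]
ft_force: [-0.0, -0.4, -0.8]
grip_width: 0.0004
time_s: 36.9
position: [0.5991, -0.0124, 0.0573]
tool_rot: [[0.995, -0.104, -0.0], [-0.104, -0.995, -0.0], [-0.0, 0.0, -1.0]]
ft_force: [-1.1, -0.9, 0.8]
grip_width: -0.0001
time_s: 37.1
position: [0.5991, -0.0152, 0.0573]
tool_rot: [[0.995, -0.104, -0.0], [-0.104, -0.995, 0.0], [-0.0, -0.0, -1.0]]
ft_force: [-0.6, -0.4, -0.9]
grip_width: -0.0001
time_s: 37.3
position: [0.5988, -0.0178, 0.0572]
tool_rot: [[0.995, -0.104, -0.001], [-0.104, -0.995, 0.001], [-0.001, -0.001, -1.0]]
ft_force: [-2.2, 4.1, 0.8]
grip_width: -0.0
```

Resistance is starting (4 N), so the latch is on the strike. I'm pushing on.

```bash
python3 -m crank '[0,0,0,0,-0.003,0,0,0,0,0,0,0,0,0]'; python3 -m crank '[0,0,0,0,-0.003,0,0,0,0,0,0,0,0,0]'; python3 -m crank '[0,0,0,0,-0.003,0,0,0,0,0,0,0,0,0]'; python3 -m crank '[0,0,0,0,-0.002,0,0,0,0,0,0,0,0,0]'
```

```text
time_s: 37.5
position: [0.5989, -0.021, 0.0572]
tool_rot: [[0.995, -0.104, -0.001], [-0.104, -0.995, 0.0], [-0.001, -0.0, -1.0]]
ft_force: [-2.5, 2.9, 0.1]
grip_width: 0.0001
time_s: 37.7
position: [0.5995, -0.0248, 0.0574]
tool_rot: [[0.995, -0.104, 0.001], [-0.104, -0.995, -0.001], [0.001, 0.001, -1.0]]
ft_force: [0.2, 0.3, -1.1]
grip_width: 0.0
time_s: 37.9
position: [0.5994, -0.0272, 0.0574]
tool_rot: [[0.995, -0.105, 0.001], [-0.105, -0.995, 0.0], [0.001, -0.0, -1.0]]
ft_force: [0.0, 2.6, 0.6]
grip_width: -0.0
time_s: 38.1
position: [0.5994, -0.0273, 0.0575]
tool_rot: [[0.995, -0.104, 0.001], [-0.104, -0.995, 0.003], [0.001, -0.003, -1.0]]
ft_force: [2.2, 13.0, 1.3]
grip_width: -0.0002
```

The force dropped as the latch passed, then rose at a hard stop: the gate is shut. A small extra press, then I'm retreating to look.

```bash
python3 -m crank '[0,0,0,0,-0.001,0,0,0,0,0,0,0,0,0]'; python3 -m crank '[0,0,0,0,0.004,0,0,0,0,0,0,0.02,0,0,0,0,0,0,0.03,0,0,0,0,0,0,0.02,0.04,0,0,0,0,-0.02,0.04,0.045,0,0,0,0,-0.03,0.04,0.045,0,0,0,0,-0.03,0.04,0,0,0,0,0,-0.03,0.04,0,0,0,0,0,-0.03,0.04,0,0,0,0,0,0,0,0,0]'
python3 - <<'E'
from h import *
im=cap("top"); i2=cap("side")
a=cv2.resize(im["frame"][105:235,310:450,::-1],None,fx=2.8,fy=2.8,interpolation=2); b=cv2.resize(i2["frame"][150:280,305:445,::-1],None,fx=2.8,fy=2.8,interpolation=2)
cv2.imwrite("pics/fin.png",np.hstack([a,b]))
E
```

```text
time_s: 38.3
position: [0.5994, -0.0274, 0.0575]
tool_rot: [[0.995, -0.104, 0.001], [-0.104, -0.995, 0.005], [0.0, -0.005, -1.0]]
ft_force: [1.8, 17.6, 1.4]
grip_width: -0.0
time_s: 39.3
position: [0.4679, 0.2284, 0.1667]
tool_rot: [[0.995, -0.099, -0.0], [-0.099, -0.995, 0.0], [-0.0, -0.0, -1.0]]
ft_force: [-0.0, -0.5, -0.6]
grip_width: -0.0002
```

View pics/fin.png

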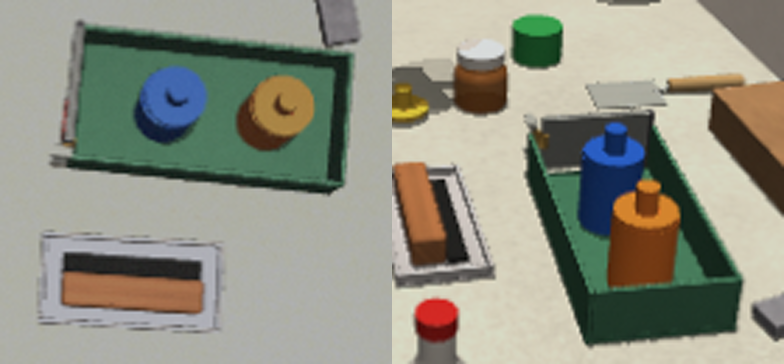

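The gate is shut across the end at (75,85), with the brass latch inside the strike pin at (62,158). The pots are lidded and the squeegee is flat. I'm handing in.

```bash
python3 -c "
from h import *
print(close_job())"
```

```text
the job is handed in; nothing more can be done
None
```

The job is done and handed in at about 39 s robot time; the hand-in gave no verdict.

- **Squeegee:** I took it out of the carrier and laid it flat in its tray.
- **Pots and lids:** The orange and blue pots stand in the carrier, each with the lid of its own colour. Both lids met resistance at TCP z ≈ 0.116, the height for a fully seated lid.
- **Missing pot:** I saw no yellow pot on the bench, so I did not touch the yellow lid.
- **Gate:** I pushed it last, after both lids were on. The force rose to about 4 N, dropped to nothing, then climbed to 17.6 N at a hard stop, which fits the latch snapping in behind the strike.

The last top and side pictures show the gate shut with the brass latch inside the pin, both lids level, the squeegee in its tray and the robot clear of everything. The roll and jar look where they were; the bottle is only partly in view. The gate and latch values could not be read directly, so the latching rests on the force pattern and the pictures. No check failed or disagreed; the camera estimates of where the pots stood were up to about 4 mm off the gripper's readings.

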